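# Lock the pan clamp with its hitch pin

## Task

Lock the pan clamp so that the pan cannot work loose: take the hitch pin from the spoon rest, feel its shaft into the cross hole of the clamp arm's fork, bring the raised arm down with it and push it on through the lug until the handle sits fully home against the fork, then press its stiff sprung wire loop fully down over the shaft end and let go. Work gently: do not jam or force the pin against the clamp, keep the loop open until the pin is home, and leave everything else on the counter where it is.

Things in the scene. Friction and masses are not known exactly. Their poses are not given: they have to be found in the camera images.
- pin: Loose hitch pin, 0.14 kg: round steel shaft, 10 mm thick, on a black block handle with a hinged wire loop. Origin on the shaft axis, mid of the length inside the clamp when home. x along the shaft to its end, z up (loop side). Shaft from x -13 to +24 mm, tapering to 7.6 mm thick over the last 5 mm. At the start it lies level on the spoon rest, its axis 30 mm above the counter.
- pin_handle (a point): Place to grip the pin: on the shaft axis line at pin x = -56 mm. The handle is a block, 14 mm wide (across, pin y), 64 mm long (pin x -77 to -13 mm), from 16 mm below to 8 mm above the axis, flat underside. Grip it across its width. Its front face (x -13 mm) meets the fork when home.
- loop (a joint): Angle (rad) of the pin's 4 mm wire loop: 0 open (start: under 0.04), 0.6 shut, on its stop. Hinged along pin y at pin x -21, z 0 mm. Two wires 21 mm apart; shut they run level at z 22 mm from x -15 to +28, then drop to a bar at x 28, z 0 before the shaft end. Open, that top corner is at x 7, z 46: push it on along its arc (1 to 3 N; straight down it sticks). Stays where left.
- lug_hole (a point): Centre of the 12 mm cross hole in the clamp's fixed lug, 85 mm above the counter. y: the hole's axis, level; x: along the clamp arm to the pan; z up. Lug: plate 8 mm thick (y -4 to +4), 28 mm square, on a post. When home, the pin's origin is here, shaft along +y or -y, loop on top. Free space at both ends of the hole; the -y end faces the spoon rest.
- fork_face (a point): Point 13 mm from lug_hole towards its -y: the outer face of the fork's first cheek. The fork on the clamp arm has two cheeks astride the lug, y -13 to -7 and +7 to +13 mm from lug_hole, 28 mm wide, reaching 14 mm above and 34 mm below their 12 mm holes. At the start the arm stands high: the cheek holes lie 4 to 17 mm above the lug hole (not measured), on an arc round clamp_hinge: feel for them.
- clamp_hinge (a point): Hinge of the clamp arm (axis along lug_hole y), 90 mm from lug_hole towards the pan, by the jaw. The arm is stiff and stays where left, 0.05 to 0.18 rad raised at the start; with the shaft end in a cheek hole the pin can press it down (3 to 5 N) until the holes line up. The jaw here reaches 103 mm above the counter; the pan's rim is 80 mm up, starting 115 mm from lug_hole.
- spoon_rest: Bamboo spoon rest fixed to the counter, 100 x 170 mm, flat top 14 mm above the counter, low rims 18 mm high along its two long edges; origin at the centre of its underside. The pin lies on it.
- clamp: The clamp's fixed post and base plate (90 x 70 x 8 mm) with the arm and the pan it grips, all fixed to the counter; origin on the counter under lug_hole, axes as lug_hole.
- bowl_a: Bystander: small blue ceramic bowl, 90 mm across, 42 mm high; origin under its centre.
- bowl_b: Bystander: second small blue ceramic bowl, 90 mm across, 42 mm high; origin under its centre.
- jar: Bystander: closed jar, 60 mm across, 75 mm high; origin under its centre.
- steamer_lid: Bystander: aluminium steamer lid with a knob, 180 mm across, 52 mm high; origin under its centre.
- tub: Bystander: white plastic tub with its lid on, 118 x 93 mm, 68 mm high; origin under its centre.
- spoon: Bystander: wooden spoon 240 mm long lying flat.
Things that resemble listed ones, but are neither listed nor needed, are in the scene too. There is more than one size of the pin; the one meant has the size given above.

How it is judged:
By the outcome, as a careful person would: the job done as asked, in the order asked, and still so for the second after the job is handed in, with the robot touching nothing.
It also fails if it takes over 61 s, if anything falls off the work surface, if the arm or the gripper's body presses on something with over 40 N, if the wrist force passes 120 N, or if a joint passes its speed limit or range.

## Robot

A 6-joint arm with a two-finger parallel gripper is mounted at the origin on the work surface. World frame = base frame: x ahead of the robot, y to its left, z up, the work surface at z = 0. Lengths are in m, angles in rad, forces in N, time in s.
With the tool pointing down it reaches from about 0.35 to 0.85 m from the base axis. Payload 8.1 kg.
Tool frame: the origin (TCP) lies on the mounting face of the last link; the fingertips stand 186 mm ahead of it and the grasp point (between the pads) lies 167 mm ahead of it; z points along the fingers, y is the line along which they close (so a half turn about z gives the same grasp; the last joint's range is limited). The gripper opens to 93 mm and grips with 3 to 60 N. Pads are 15 mm wide; open, the fingers measure 128 mm over their backs; the gripper's body (75 mm by 188 mm) begins 65 mm behind the grasp point.
Start: joints at [1.148, 0.13, 1.488, -0, 1.523, -0.085], TCP at [0.199, 0.566, 0.405] pointing down, gripper open.
Joint ranges: [-2.96, 2.96], [-0.89, 2.26], [0.02, 2.5], [-1.34, 4.48], [0, 2.73], [-2.66, 2.66]. Speed limits (rad/s): [2.39, 2.39, 2.79, 3.14, 3.14, 3.14].

## Interface

Orientations are given as a rotation vector (axis times angle).
In Python, from plant import read_state, read_camera, camera_params, close_job gives the robot as it stands. The module is installed in compiled form; this text tells all that it offers.
- The arm moves only by the tool servo_tool, never from a script. Its argument "increments" is a list of rows, each an object with "slide": the shift along the tool's x, y, z in mm, a list of three; "dr": the turn, a rotation vector about the tool's x, y, z in rad, a list of three; "jaw": the closure, from 0 (fully open) to 1 (shut). In form: [{"slide": [x, y, z], "dr": [ax, ay, az], "jaw": jaw}, ...]. A call has 1 to 20 rows; each row is the pose to reach, as a shift and turn from the pose commanded when the call began, along the tool's axes at that moment; what a row does not reach only later rows make up. A row lasts 1/10 s, in which the tool goes at most 50 mm and 8.59 degrees, less where a joint would pass 70% of its speed; a pose out of reach is approached as far as the arm can. A call with a gripper value outside its range is refused whole. The fingers move at their own pace and stop on an object; "force" is the grip in N (left out, the last holds). Time passes only in rows, so rows that repeat a pose let the fingers close. It gives the time, the measured TCP pose, the force, the opening and the grip force at its end, in the units of the state.
- read_state(): the state, without advancing time (a new reading comes with each control period).
- read_camera(name): name is "side" or "top"; returns (picture, depth): 480x640x3 uint8, red, green, blue; 480x640 float32, m along the optical axis (not along the pixel's ray), 0 where there is no reading.
- camera_params(name): a dict with "fx", "fy", "cx", "cy" (pixels), "rvec" (rotation vector, rad) and "tvec" (3), from world to camera coordinates, as OpenCV has them. Camera axes: x right, y down, z forward; pixel columns grow to the right and rows downward; lengths in m; the calibration is good to about 2 mm. A picture is of the moment at which its call begins. camera_params takes no time and is no camera call.
- close_job(): hands the job in; it is judged then, once.
The state is a dict: "t": time; "q": joint angles; "dq": joint speeds; "joint_torque": joint torques, N m; "tool_pos": TCP position; "orientation": TCP orientation; "force": force on the tool from outside, world axes, zero at the start; "wrist_torque": the same for the moment, N m; "opening": finger opening in m; "gripper_force": force on a finger pad.
Only numpy, scipy, OpenCV 4.12 (cv2) and the standard library are available. Lean on these libraries where they do the work, as an engineer would, in place of code of your own. Each camera call takes 0.05 s, during which the arm holds its last target. There are 200 camera calls.

## Working session

There is one attempt and no reset: what is moved stays moved. The work goes in short steps, Python scripts to look and compute and a tool call to move; the robot and the scene stay as the last step left them, time stands still between calls to the robot, and variables do not carry over. Pictures are saved under pics/ and viewed, at most 10 in all, crops included, and the job is handed in when it is done.

Besides the shell and the picture viewer there is one more tool, called after "Emit:" in YAML: its name, and indented under it one key for each argument. servo_tool: Moves the arm, as the interface text tells. Its arguments: {"type":"object","properties":{"increments":{"type":"array"},"force":{"type":"number"}},"required":["increments"]}

```bash
mkdir -p pics
cat > h.py <<'E'
import numpy as np,cv2
from plant import *
from scipy.spatial.transform import Rotation as R
def cam(n):
    p=camera_params(n);K=np.array([[p['fx'],0,p['cx']],[0,p['fy'],p['cy']],[0,0,1]]);return K,R.from_rotvec(p['rvec']).as_matrix(),np.array(p['tvec'])
def proj(n,P):
    K,r,t=cam(n);c=(np.atleast_2d(P)@r.T+t)@K.T;return c[:,:2]/c[:,2:]
def onz(n,uv,z):
    K,r,t=cam(n);uv=np.atleast_2d(uv);d=np.c_[uv,np.ones(len(uv))]@np.linalg.inv(K).T@r;o=-r.T@t
    return o+d*((z-o[2])/d[:,2])[:,None]
def cloud(n,dep):
    K,r,t=cam(n);v,u=np.mgrid[:480,:640];c=np.stack([(u-K[0,2])/K[0,0]*dep,(v-K[1,2])/K[1,1]*dep,dep],-1);return (c-t)@r
E
python3 - <<'E'
from h import *
for n in('side','top'):
    i,d=read_camera(n);cv2.imwrite(f'pics/{n}0.png',i[:,:,::-1]);np.savez(f'{n}0.npz',i=i,d=d);K,r,t=cam(n);print(n,K[0,0],-r.T@t,r[2])
print(read_state())
E
```

```text
side 490.9697277705868 [ 0.43972996 -0.84878394  0.79100314] [ 0.056103    0.75113236 -0.65776335]
top 498.7427937629345 [ 0.26088423 -0.043205    1.24278493] [ 0.21663433 -0.0082328  -0.97621811]
{'t': 0.1, 'q': array([ 1.14761099e+00,  1.31121598e-01,  1.48920992e+00, -2.04222260e-06,
        1.52300834e+00, -8.54124485e-02]), 'dq': array([ 0.00066332, -0.00122441, -0.00388593, -0.00020546,  0.00086281,
        0.00246514]), 'joint_torque': array([ 4.49150612e-04, -5.61334848e+01, -4.93100739e+01,  7.69189093e-02,
        2.90845265e-02, -7.34388345e-05]), 'tool_pos': array([0.19872948, 0.56590455, 0.40374889]), 'orientation': array([-5.27979901e-01, -3.09646338e+00,  2.65666791e-03]), 'force': array([-0.43400435,  0.02779949, -0.62265993]), 'wrist_torque': array([0.00671272, 0.0197097 , 0.00543081]), 'gripper_force': 0.0, 'opening': 0.09294097331214546}
```

View pics/top0.png

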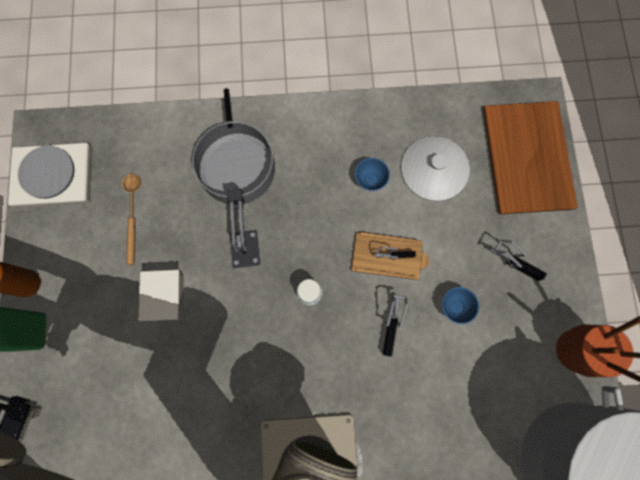

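View pics/side0.png

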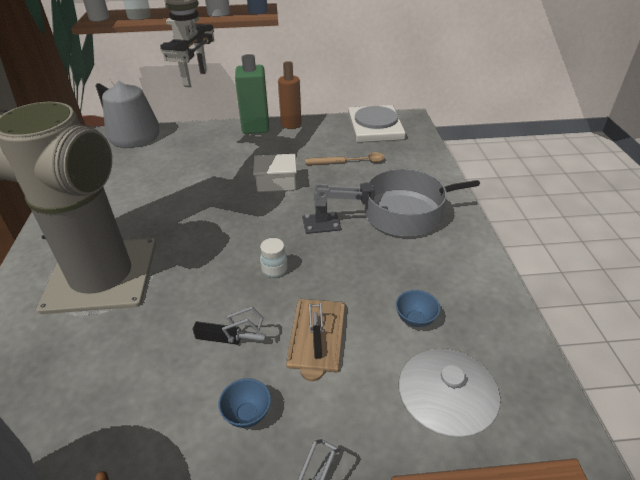

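The top view shows the spoon rest at (390,255) with a pin on it. Pins that could be mistaken for it lie at (392,320) and (515,258), and both are larger and on the counter. The listed pin is the one on the spoon rest, at (395,252) in top and (317,335) in side. The clamp is at (240,240) in top and (322,205) in side. Next I'll check a close crop.

Run:
```python
from h import *
T=np.load('top0.npz');S=np.load('side0.npz')
def crop(i,x,y,w,h,s):return cv2.resize(i[y:y+h,x:x+w,::-1],None,fx=s,fy=s,interpolation=cv2.INTER_CUBIC)
a=crop(T['i'],345,225,100,60,4);b=crop(T['i'],205,180,100,95,4)[:,:400]
c=crop(S['i'],285,295,66,85,4);d=crop(S['i'],295,170,134,70,4)
out=np.zeros((600,800,3),np.uint8);out[:240,:400]=a;out[240:600,:400]=b[:360];out[:340,400:664]=c;out[340:600,400:800]=d[:260,:400]
cv2.imwrite('pics/crop.png',out)
P=cloud('top',T['d']);Q=cloud('side',S['d'])
g=T['i'].astype(int)
# rest
for nm,(x0,y0,x1,y1),C in(('rest',(350,230,430,280),P),('restS',(285,295,350,375),Q)):
    p=C[y0:y1,x0:x1].reshape(-1,3);im=(T if C is P else S)['i'][y0:y1,x0:x1].reshape(-1,3).astype(int)
    m=(im[:,0]-im[:,2]>40)&(p[:,2]>.005)&(p[:,2]<.03);q=p[m];print(nm,m.sum(),q.mean(0),np.median(q[:,2]));r=cv2.minAreaRect((q[:,:2]*1000).astype(np.float32));print(r)
    k=(im.max(1)<55)&(p[:,2]>.028)&(p[:,2]<.06);q=p[k];print('handle',k.sum(),q.mean(0),cv2.minAreaRect((q[:,:2]*1000).astype(np.float32)), np.median(q[:,2]))
```

```text
rest 2415 [ 0.47651786 -0.22435966  0.0143567 ] 0.014341718236957963
((476.79217529296875, -233.8168182373047), (190.91607666015625, 101.16118621826172), 78.3221664428711)
handle 125 [ 0.47619226 -0.25915422  0.03773304] ((475.7290954589844, -256.8099670410156), (59.59877395629883, 15.54038143157959), 86.18681335449219) 0.037856716911461336
restS 2699 [ 0.47695524 -0.24095699  0.01437577] 0.014439094188847191
((478.97479248046875, -233.3165740966797), (183.88169860839844, 98.8714599609375), 78.3302001953125)
handle 198 [ 0.47838652 -0.26583665  0.03752695] ((478.2856140136719, -260.8528137207031), (64.20697021484375, 13.21006965637207), 88.86699676513672) 0.038096962707057355
```

View pics/crop.png

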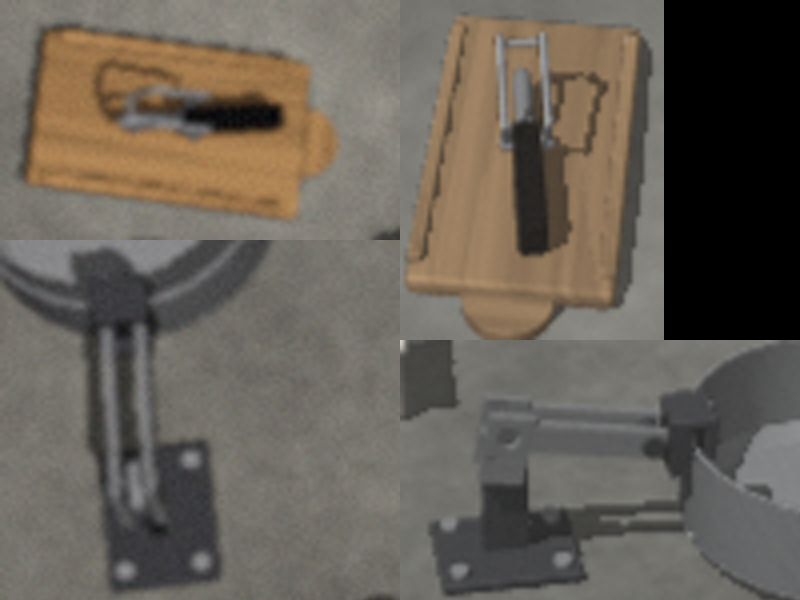

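The crop shows the handle as a 64×14 mm block with its top at z 38 mm. The shaft points left, towards +y, and the loop stands open, so this is the listed pin. The clamp fork shows its cheek hole at side px (322,194). Next I'll measure the clamp.

Run:
```python
from h import *
T=np.load('top0.npz');S=np.load('side0.npz')
P=cloud('top',T['d']);Q=cloud('side',S['d'])
for nm,(x0,y0,x1,y1),C,im in(('plateT',(225,222,268,275),P,T['i']),('plateS',(298,205,345,238),Q,S['i'])):
    p=C[y0:y1,x0:x1].reshape(-1,3);m=(p[:,2]>.005)&(p[:,2]<.012);q=p[m];print(nm,m.sum(),np.median(q[:,2]),cv2.minAreaRect((q[:,:2]*1000).astype(np.float32)))
np.set_printoptions(precision=0,suppress=True,linewidth=220)
q=Q[184:214,312:340]*1000
for k,n in enumerate('xyz'):print(n);print(q[::2,::2,k])
print('gray');print(S['i'][184:214,312:340].mean(2).round())
for z0,z1 in((.09,.1),(.1,.11),(.11,.13)):
    for nm,C,(x0,y0,x1,y1) in(('T',P,(222,180,262,260)),('S',Q,(310,175,385,215))):
        p=C[y0:y1,x0:x1].reshape(-1,3);m=(p[:,2]>z0)&(p[:,2]<z1);qq=p[m]*1000;
        if m.sum()>5:print(nm,z0,m.sum(),qq.min(0),qq.max(0))
```

```text
plateT 644 0.008340708070371884 ((525.5166625976562, 129.31996154785156), (105.486083984375, 134.6396484375), 89.96463012695312)
plateS 487 0.00857093016447114 ((521.9153442382812, 129.98333740234375), (90.6529541015625, 74.84535217285156), 4.203202724456787)
x
[[513. 520. 512. 517. 522. 527. 532. 537. 559. 564. 570. 576. 582. 587.]
 [513. 518. 512. 517. 522. 527. 532. 536. 542. 547. 552. 557. 562. 567.]
 [512. 518. 512. 516. 520. 526. 530. 536. 542. 547. 551. 556. 562. 567.]
 [512. 517. 512. 515. 520. 525. 530. 535. 540. 545. 550. 555. 560. 565.]
 [511. 507. 511. 515. 520. 526. 530. 535. 539. 544. 549. 554. 559. 564.]
 [510. 507. 511. 515. 521. 526. 530. 534. 540. 544. 549. 554. 440. 564.]
 [509. 507. 510. 515. 520. 525. 530. 535. 540. 544. 550. 554. 559. 564.]
 [508. 506. 510. 515. 520. 525. 530. 535. 552. 557. 563. 569. 559. 564.]
 [508. 507. 510. 515. 520. 525. 530. 535. 551. 556. 562. 567. 573. 578.]
 [507. 505. 510. 515. 520. 525. 530. 535. 550. 556. 561. 566. 572. 577.]
 [506. 505. 510. 515. 520. 525. 530. 535. 549. 554. 560. 565. 571. 576.]
 [505. 511. 510. 515. 521. 525. 530
[... 6525 characters left out ...]
14.]
 [111. 113. 114.  90.  63.  55.  55.  56.  49.  47.  47.  48.  48.  47.  47. 100. 109. 112. 116. 102.  99. 106. 115. 102. 113. 117. 115. 115.]
 [112. 112. 114.  85.  61.  53.  56.  56.  50.  49.  47.  48.  47.  49.  48.  81.  95.  90.  89.  78.  79.  82.  81.  65.  72.  81.  84.  83.]
 [112. 113. 111.  77.  58.  55.  55.  54.  52.  52.  53.  53.  52.  50.  52.  55.  60.  56.  68.  73.  74.  74.  70.  50.  53.  68.  67.  65.]]
T 0.09 211 [505. 119.  90.] [650. 156. 100.]
S 0.09 303 [507. 114.  90.] [651. 150. 100.]
T 0.1 291 [506. 120. 100.] [650. 156. 110.]
S 0.1 272 [509. 115. 100.] [652. 155. 110.]
T 0.11 75 [508. 120. 110.] [547. 147. 120.]
S 0.11 81 [512. 116. 110.] [542. 149. 121.]
```

Run:
```python
from h import *
np.set_printoptions(precision=1,suppress=True,linewidth=200)
T=np.load('top0.npz');S=np.load('side0.npz')
P=cloud('top',T['d'])*1000;Q=cloud('side',S['d'])*1000
def fit(m,C,nm):
    q=C[m];
    for _ in range(4):
        A=np.c_[q[:,0],np.ones(len(q))];s=np.linalg.lstsq(A,q[:,1],rcond=None)[0];e=q[:,1]-A@s;q=q[abs(e)<max(2*e.std(),1)]
    print(nm,len(q),'yaw deg',np.degrees(np.arctan(s[0])),'y@523',s[0]*523+s[1],'std',e.std(),'x',q[:,0].min(),q[:,0].max())
m=np.zeros((480,640),bool);m[190:212,312:375]=1
fit(m&(Q[...,2]>70)&(Q[...,2]<112)&(Q[...,1]<127)&(Q[...,1]>108)&(Q[...,0]<600),Q,'cheek/arm face')
m[:]=0;m[206:214,316:326]=1;fit(m,Q,'post')
def ony(uv,y,yaw=np.radians(3.5),x0=523):
    K,r,t=cam('side');d=r.T@np.linalg.inv(K)@np.r_[uv,1];o=-r.T@t;n=np.array([-np.sin(yaw),np.cos(yaw),0]);p=np.array([x0,y,0])/1000
    return (o+d*(n@(p-o)/(n@d)))*1000
for y in(118,120):
    print('hole',ony((322,194.2),y),'top edge L/R',ony((316,190),y),ony((328.5,190.2),y))
    print('L edge hole row',ony((314.5,195),y),'bottom cheek L',ony((315,205.5),y))
for y in (128,130):print('post L/R',ony((314.8,209),y),ony((326.5,209),y))
print('hole in face of arm-hinge', ony((312+50,194),122))
# base plate edges via screws: bright blobs in both views
for nm,I,(x0,y0,x1,y1) in(('top',T['i'],(225,225,265,272)),('side',S['i'],(300,208,345,235))):
    g=I[y0:y1,x0:x1].mean(2);p=(P if nm=='top' else Q)[y0:y1,x0:x1]
    b=((g>115 if nm=='top' else g>95)&(p[...,2]<14)&(p[...,2]>4)).astype(np.uint8);n,l,st,c=cv2.connectedComponentsWithStats(b)
    for k in range(1,n):
        if st[k,4]>3:print(nm,c[k]+[x0,y0],st[k,4],onz(nm,c[k]+[x0,y0],.010)*1000)
# plate polygon from top colour
g=T['i'].mean(2);z=P[...,2]
mm=(z>4.5)&(z<12);mm[:222]=0;mm[275:]=0;mm[:,:225]=0;mm[:,268:]=0
n,l,st,c=cv2.connectedComponentsWithStats(mm.astype(np.uint8));k=1+st[1:,4].argmax();q=P[l==k];print(cv2.minAreaRect(q[:,:2].astype(np.float32)))
q=P[180:262,222:262].reshape(-1,3)
for a,b in((512,520),(520,528),(528,536),(545,555),(570,580),(590,600)):
    w=q[(q[:,0]>a)&(q[:,0]<b)&(q[:,2]>85)];print(a,'y',w[:,1].min(),w[:,1].max(),np.median(w[:,1]),'z',np.percentile(w[:,2],[5,50,95]))
```

```text
cheek/arm face 319 yaw deg 3.2207924766118263 y@523 119.66412929260987 std 1.7288803969425706 x 504.7380133588908 599.3862321365538
post 71 yaw deg 4.873581684549872 y@523 128.53806745699404 std 1.5875907815485932 x 509.92907323007097 533.1357419504153
hole [524.8 118.1 101.9] top edge L/R [510.4 117.2 115.9] [540.6 119.1 111.7]
L edge hole row [506.5 117.  101.7] bottom cheek L [507.1 117.   70.2]
hole [524.9 120.1 100.4] top edge L/R [510.5 119.2 114.5] [540.8 121.1 110.3]
L edge hole row [506.6 119.  100.3] bottom cheek L [507.3 119.   68.7]
post L/R [507.1 127.   52. ] [536.6 128.8  48.2]
post L/R [507.2 129.   50.4] [536.8 130.8  46.7]
hole in face of arm-hinge [624.3 128.2  87.6]
top [252. 234.] 4 [[556.5 113.2  10. ]]
top [255.1 259.9] 8 [[489.4 107.7  10. ]]
top [236.  261.8] 5 [[487.6 155.8  10. ]]
side [306.7 215.7] 6 [[487.6 156.2  10. ]]
side [335.1 224.4] 16 [[556.5 112.5  10. ]]
side [309.4 227.1] 11 [[491.  108.8  10. ]]
((519.7291259765625, 133.90341186523438), (92.05106353759766, 71.67160034179688), 3.4775376319885254)
512 y 119.76353116658099 144.36175523267272 131.04952219365038 z [ 93.8 107.5 118.9]
520 y 120.22302686606486 144.58226656978115 133.0207878435126 z [ 89.3 105.7 116.4]
528 y 120.15313124234295 147.15356946632596 134.98890575896084 z [ 93.7 110.5 117.4]
545 y 121.42460696369507 147.65328869995548 141.80095110017174 z [ 90.9 106.3 110.1]
570 y 123.35218896790548 148.26179208334983 128.10657800598437 z [ 89.2 101.2 105.7]
590 y 124.2137747905427 150.41346877902413 144.27714184271662 z [ 89.3  97.1 100.9]
```

```bash
cat >> h.py <<'E'
def toolR(yaw,tilt=0):
    # tool x along (cos yaw,sin yaw), z down; tilt>0: z leans forward towards +pin x
    Rb=np.array([[np.cos(yaw),np.sin(yaw),0],[np.sin(yaw),-np.cos(yaw),0],[0,0,-1]]).T
    Rb=np.column_stack([[np.cos(yaw),np.sin(yaw),0],[np.sin(yaw),-np.cos(yaw),0],[0,0,-1]])
    return Rb@R.from_euler('y',tilt).as_matrix()
def rel(pos,Rt,s=None):
    s=s or read_state();R0=R.from_rotvec(s['orientation']).as_matrix()
    return (R0.T@(np.array(pos)-s['tool_pos'])*1000).round(1),R.from_matrix(R0.T@Rt).as_rotvec().round(4)
E
python3 - <<'E'
from h import *
np.set_printoptions(precision=1,suppress=True,linewidth=200)
T=np.load('top0.npz');S=np.load('side0.npz')
for nm,D,(x0,y0,x1,y1) in(('top',T,(370,235,425,270)),('side',S,(300,310,335,365))):
    C=cloud(nm,D['d'])[y0:y1,x0:x1]*1000;g=D['i'][y0:y1,x0:x1].max(2)
    m=((g<62)&(C[...,2]>33)&(C[...,2]<44)).astype(np.uint8);n,l,st,c=cv2.connectedComponentsWithStats(m);k=1+st[1:,4].argmax()
    v,u=np.nonzero(l==k);w=onz(nm,np.c_[u+x0,v+y0],.038)*1000
    r=cv2.minAreaRect(w[:,:2].astype(np.float32));print(nm,len(u),r,'y range',w[:,1].min(),w[:,1].max())
    e=np.polyfit(w[:,1],w[:,0],1);print('yaw',90-np.degrees(np.arctan(e[0])),'x@-260',np.polyval(e,-260))
    # shaft points
    m=(g>80)&(C[...,2]>28)&(C[...,2]<40);q=C[m];print('shaft-ish',len(q),q.min(0),q.max(0))
for pos in([.5,.15,.42],[.477,-.265,.30]):print(rel(pos,toolR(np.radians(87.5))))
E
```

```text
top 127 ((475.3028869628906, -256.4794006347656), (58.98594665527344, 14.983378410339355), 86.25617980957031) y range -286.2352360768771 -227.2118266096725
yaw 86.30874417229388 x@-260 476.190017622633
shaft-ish 42 [ 464.  -290.4   28.8] [ 482.3 -190.5   39.9]
side 189 ((478.413330078125, -262.9076843261719), (66.41899871826172, 13.264892578125), 88.0365982055664) y range -295.9751306440344 -229.71130450757482
yaw 88.40255350877099 x@-260 478.46680482536385
shaft-ish 86 [ 466.6 -265.8   28.7] [ 490.3 -192.    39. ]
(array([-422.1, -292.6,  -15.8]), array([-0. ,  0. ,  1.3]))
(array([-537.9, -691.6,  104.9]), array([-0. ,  0. ,  1.3]))
```

Emit:
servo_tool:
  increments:
    - {"slide": [-422,-293,0],"dr": [0,0,1.3],"jaw": 0.55}
    - {"slide": [-422,-293,0],"dr": [0,0,1.3],"jaw": 0.55}
    - {"slide": [-422,-293,0],"dr": [0,0,1.3],"jaw": 0.55}
    - {"slide": [-422,-293,0],"dr": [0,0,1.3],"jaw": 0.55}
    - {"slide": [-422,-293,0],"dr": [0,0,1.3],"jaw": 0.55}
    - {"slide": [-422,-293,0],"dr": [0,0,1.3],"jaw": 0.55}
    - {"slide": [-422,-293,0],"dr": [0,0,1.3],"jaw": 0.55}
    - {"slide": [-422,-293,0],"dr": [0,0,1.3],"jaw": 0.55}
    - {"slide": [-422,-293,0],"dr": [0,0,1.3],"jaw": 0.55}
    - {"slide": [-536,-688,130],"dr": [0,0,1.3],"jaw": 0.55}
    - {"slide": [-536,-688,130],"dr": [0,0,1.3],"jaw": 0.55}
    - {"slide": [-536,-688,130],"dr": [0,0,1.3],"jaw": 0.55}
    - {"slide": [-536,-688,130],"dr": [0,0,1.3],"jaw": 0.55}
    - {"slide": [-536,-688,130],"dr": [0,0,1.3],"jaw": 0.55}
    - {"slide": [-536,-688,130],"dr": [0,0,1.3],"jaw": 0.55}
    - {"slide": [-536,-688,130],"dr": [0,0,1.3],"jaw": 0.55}
    - {"slide": [-536,-688,130],"dr": [0,0,1.3],"jaw": 0.55}
    - {"slide": [-536,-688,130],"dr": [0,0,1.3],"jaw": 0.55}
    - {"slide": [-536,-688,130],"dr": [0,0,1.3],"jaw": 0.55}
    - {"slide": [-536,-688,130],"dr": [0,0,1.3],"jaw": 0.55}
  force: 20

```text
t: 2.1
tool_pos: [0.4754, -0.2637, 0.2728]
orientation: [-2.297, -2.14, 0.002]
force: [-0.2, 0.2, -0.9]
opening: 0.042
gripper_force: 0.0
```

```bash
python3 -c "
from h import *
print(read_state()['t'],rel([.4773,-.261,.203],toolR(np.radians(87.4))))"
```

```text
2.1 (array([ 2.8,  1.9, 69.8]), array([-0.0026, -0.0005, -0.0256]))
```

Emit:
servo_tool:
  increments:
    - {"slide": [2.8,1.9,30],"dr": [-0.0026,0,-0.0256],"jaw": 0.55}
    - {"slide": [2.8,1.9,55],"dr": [-0.0026,0,-0.0256],"jaw": 0.55}
    - {"slide": [2.8,1.9,69.8],"dr": [-0.0026,0,-0.0256],"jaw": 0.55}
    - {"slide": [2.8,1.9,69.8],"dr": [-0.0026,0,-0.0256],"jaw": 0.55}
    - {"slide": [2.8,1.9,69.8],"dr": [-0.0026,0,-0.0256],"jaw": 1}
    - {"slide": [2.8,1.9,69.8],"dr": [-0.0026,0,-0.0256],"jaw": 1}
    - {"slide": [2.8,1.9,69.8],"dr": [-0.0026,0,-0.0256],"jaw": 1}
    - {"slide": [2.8,1.9,69.8],"dr": [-0.0026,0,-0.0256],"jaw": 1}
    - {"slide": [2.8,1.9,69.8],"dr": [-0.0026,0,-0.0256],"jaw": 1}
    - {"slide": [2.8,1.9,69.8],"dr": [-0.0026,0,-0.0256],"jaw": 1}
    - {"slide": [2.8,1.9,69.8],"dr": [-0.0026,0,-0.0256],"jaw": 1}
  force: 20

```text
t: 3.2
tool_pos: [0.479, -0.2582, 0.206]
orientation: [2.265, 2.173, 0.003]
force: [-1.2, 0.5, 7.2]
opening: 0.0137
gripper_force: 20.0
```

Run:
```python
from h import *
s=read_state();print(s['t'],s['tool_pos'],s['opening'],s['gripper_force'],s['force'],toolR(np.radians(87.4))-R.from_rotvec(s['orientation']).as_matrix())
o=[]
for n,(x,y,w,h) in(('top',(345,225,100,60)),('side',(270,270,100,110))):
    i,d=read_camera(n);o.append(cv2.resize(i[y:y+h,x:x+w,::-1],None,fx=4,fy=4,interpolation=cv2.INTER_CUBIC))
c=np.zeros((440,800,3),np.uint8);c[:240,:400]=o[0];c[:,400:]=o[1];cv2.imwrite('pics/grasp.png',c)
```

```text
3.2 [ 0.47897618 -0.25824276  0.20600774] 0.013717314168489267 19.991681277751923 [-1.18518594  0.47161809  7.21970385] [[ 3.99808676e-03 -1.66620495e-04 -3.71751573e-03]
 [-1.73243609e-04 -4.00123363e-03  9.19461679e-04]
 [ 7.64905385e-04 -3.75236629e-03 -7.33269339e-06]]
```

View pics/grasp.png

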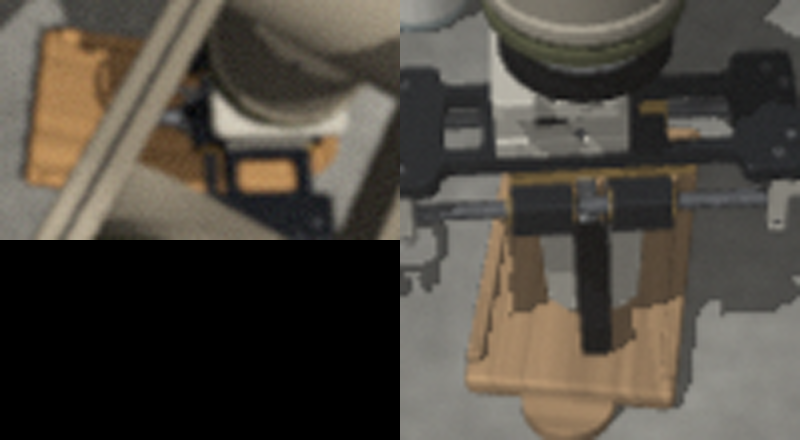

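The pin is held across the handle at opening 13.7 mm. The grasp point is 9 mm above the pin axis. I'll lift and carry it next.

Emit:
servo_tool:
  increments:
    - {"slide": [0,0,0],"dr": [0,0,0],"jaw": 1}
    - {"slide": [0,0,0],"dr": [0,0,0],"jaw": 1}
    - {"slide": [0,0,-15],"dr": [0,0,0],"jaw": 1}
    - {"slide": [0,0,-40],"dr": [0,0,0],"jaw": 1}
    - {"slide": [0,0,-80],"dr": [0,0,0],"jaw": 1}
    - {"slide": [0,0,-120],"dr": [0,0,0],"jaw": 1}
    - {"slide": [0,0,-120],"dr": [0,0,0],"jaw": 1}
    - {"slide": [0,0,-120],"dr": [0,0,0],"jaw": 1}
    - {"slide": [0,0,-120],"dr": [0,0,0],"jaw": 1}
  force: 60

```text
t: 4.2
tool_pos: [0.4778, -0.2576, 0.3238]
orientation: [-2.267, -2.175, -0.002]
force: [-1.3, 0.5, -1.9]
opening: 0.0138
gripper_force: 60.0
```

```bash
python3 -c "
from h import *
s=read_state();print(s['t'],s['tool_pos'],s['force'],s['gripper_force'],rel([.529,.020,.325],toolR(np.radians(93.5))))"
```

```text
4.2 [ 0.47778408 -0.25762951  0.32377316] [-1.30561005  0.48098376 -1.91677547] 59.98747229576111 (array([279.5,  39.7,  -0.9]), array([ 0.0009, -0.001 , -0.1025]))
```

Emit:
servo_tool:
  increments:
    - {"slide": [40,6,0],"dr": [0,0,-0.02],"jaw": 1}
    - {"slide": [80,12,0],"dr": [0,0,-0.04],"jaw": 1}
    - {"slide": [125,18,0],"dr": [0,0,-0.06],"jaw": 1}
    - {"slide": [170,24,0],"dr": [0,0,-0.08],"jaw": 1}
    - {"slide": [215,30,0],"dr": [0,0,-0.1025],"jaw": 1}
    - {"slide": [250,36,0],"dr": [0,0,-0.1025],"jaw": 1}
    - {"slide": [279.5,39.7,0],"dr": [0.0009,-0.001,-0.1025],"jaw": 1}
    - {"slide": [279.5,39.7,0],"dr": [0.0009,-0.001,-0.1025],"jaw": 1}
    - {"slide": [279.5,39.7,20],"dr": [0.0009,-0.001,-0.1025],"jaw": 1}
    - {"slide": [279.5,39.7,47],"dr": [0.0009,-0.001,-0.1025],"jaw": 1}
    - {"slide": [279.5,39.7,47],"dr": [0.0009,-0.001,-0.1025],"jaw": 1}
    - {"slide": [279.5,39.7,47],"dr": [0.0009,-0.001,-0.1025],"jaw": 1}
    - {"slide": [279.5,39.7,47],"dr": [0.0009,-0.001,-0.1025],"jaw": 1}

```text
t: 5.5
tool_pos: [0.5299, 0.0192, 0.2789]
orientation: [2.151, 2.286, 0.001]
force: [0.3, 0.4, -0.7]
opening: 0.0133
gripper_force: 60.0
```

Run:
```python
from h import *
np.set_printoptions(precision=2,suppress=True,linewidth=200)
s=read_state();print(s['t'],s['tool_pos'],s['force'],s['wrist_torque'],rel([.529,.038,.2765],toolR(np.radians(93.5))))
o=[]
for n,(x,y,w,h) in(('top',(215,205,100,75)),('side',(270,170,100,75))):
    i,d=read_camera(n);np.savez(f'{n}1.npz',i=i,d=d);o.append(cv2.resize(i[y:y+h,x:x+w,::-1],None,fx=6,fy=6,interpolation=cv2.INTER_CUBIC))
cv2.imwrite('pics/pre.png',cv2.resize(np.vstack(o),None,fx=.66,fy=.66))
# expected pin points
Rt=R.from_rotvec(s['orientation']).as_matrix()
for px,z in((24,0),(24,5),(-13,8),(7,46)):
    p=s['tool_pos']+Rt@np.array([(43+px)/1000,0,.176-z/1000]);print(px,z,p,'top',proj('top',p),'side',proj('side',p))
```

```text
5.5 [0.53 0.02 0.28] [ 0.27  0.43 -0.73] [-0.12  0.03  0.01] (array([18.8,  0.2,  2.4]), array([ 0.,  0., -0.]))
24 0 [0.53 0.09 0.1 ] top [[258.73 236.88]] side [[323.94 201.73]]
24 5 [0.53 0.09 0.11] top [[258.46 236.42]] side [[323.92 200.01]]
-13 8 [0.53 0.05 0.11] top [[274.1  234.18]] side [[326.45 208.32]]
7 46 [0.53 0.07 0.15] top [[263.71 231.53]] side [[324.93 189.71]]
```

View pics/pre.png

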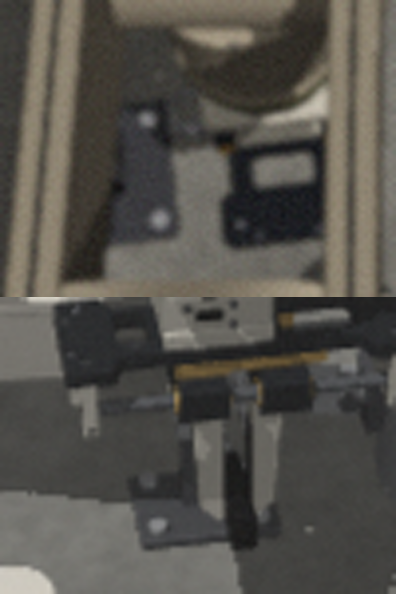

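Emit:
servo_tool:
  increments:
    - {"slide": [8,0.2,2.4],"dr": [0,0,0],"jaw": 1}
    - {"slide": [16,0.2,2.4],"dr": [0,0,0],"jaw": 1}
    - {"slide": [23,0.2,2.4],"dr": [0,0,0],"jaw": 1}
    - {"slide": [28,0.2,2.4],"dr": [0,0,0],"jaw": 1}
    - {"slide": [31,0.2,2.4],"dr": [0,0,0],"jaw": 1}
    - {"slide": [31,0.2,2.4],"dr": [0,0,0],"jaw": 1}
    - {"slide": [31,0.2,2.4],"dr": [0,0,0],"jaw": 1}

```text
t: 6.3
tool_pos: [0.528, 0.0506, 0.2756]
orientation: [2.151, 2.287, 0.0]
force: [-0.5, 0.5, -2.3]
opening: 0.0137
gripper_force: 60.0
```

```bash
cat >> h.py <<'E'
def rep():
    np.set_printoptions(precision=2,suppress=True,linewidth=200)
    s=read_state();Rt=R.from_rotvec(s['orientation']).as_matrix();p=s['tool_pos']+Rt@np.array([.043,0,.176])
    yaw=np.radians(93.5);ax=np.array([-np.sin(yaw-np.pi/2),np.cos(yaw-np.pi/2),0]);xx=np.array([np.cos(yaw-np.pi/2),np.sin(yaw-np.pi/2),0])
    d=p-np.array([.522,.1332,.085]);print('t',s['t'],'pin origin rel lug: x %.1f y %.1f z %.1f'%(d@xx*1000,d@ax*1000,d[2]*1000),'F tool',Rt.T@s['force'],'M tool',Rt.T@s['wrist_torque'],'TCP mm',s['tool_pos']*1000,'aerr',R.from_matrix(Rt.T@toolR(yaw)).as_rotvec())
E
python3 -c "
from h import *
rep()"
```

```text
t 6.3 pin origin rel lug: x 1.2 y -40.0 z 14.5 F tool [ 0.51 -0.49  2.3 ] M tool [ 0.02 -0.08  0.  ] TCP mm [527.97  50.63 275.61] aerr [0. 0. 0.]
```

Emit:
servo_tool:
  increments:
    - {"slide": [1,0,-0.7],"dr": [0,0,0],"jaw": 1}
    - {"slide": [2,0,-0.7],"dr": [0,0,0],"jaw": 1}
    - {"slide": [3,0,-0.7],"dr": [0,0,0],"jaw": 1}
    - {"slide": [4,0,-0.7],"dr": [0,0,0],"jaw": 1}
    - {"slide": [4,0,-0.7],"dr": [0,0,0],"jaw": 1}

```text
t: 6.8
tool_pos: [0.5277, 0.0547, 0.2763]
orientation: [2.151, 2.287, 0.001]
force: [0.6, -0.2, -2.0]
opening: 0.0132
gripper_force: 60.0
```

```bash
python3 -c "
from h import *
rep()"
```

```text
t 6.8 pin origin rel lug: x 1.2 y -35.9 z 15.2 F tool [-0.26  0.63  2.  ] M tool [ 0.02 -0.09  0.02] TCP mm [527.71  54.66 276.28] aerr [0. 0. 0.]
```

Emit:
servo_tool:
  increments:
    - {"slide": [1,0,0],"dr": [0,0,0],"jaw": 1}
    - {"slide": [2,0,0],"dr": [0,0,0],"jaw": 1}
    - {"slide": [3,0,0],"dr": [0,0,0],"jaw": 1}
    - {"slide": [3,0,0],"dr": [0,0,0],"jaw": 1}

```text
t: 7.2
tool_pos: [0.5275, 0.0577, 0.2763]
orientation: [2.151, 2.287, 0.001]
force: [0.8, 0.2, -1.7]
opening: 0.0136
gripper_force: 60.0
```

```bash
python3 -c "
from h import *
rep()"
```

```text
t 7.2 pin origin rel lug: x 1.2 y -32.9 z 15.2 F tool [0.18 0.81 1.67] M tool [ 0.04 -0.09  0.01] TCP mm [527.52  57.72 276.29] aerr [0. 0. 0.]
```

Emit:
servo_tool:
  increments:
    - {"slide": [0.7,0,0],"dr": [0,0,0],"jaw": 1}
    - {"slide": [1.4,0,0],"dr": [0,0,0],"jaw": 1}
    - {"slide": [2,0,0],"dr": [0,0,0],"jaw": 1}
    - {"slide": [2,0,0],"dr": [0,0,0],"jaw": 1}

```text
t: 7.6
tool_pos: [0.5274, 0.0597, 0.2763]
orientation: [2.151, 2.287, 0.001]
force: [0.4, -0.2, -1.7]
opening: 0.0136
gripper_force: 60.0
```

```bash
python3 -c "
from h import *
rep()"
```

```text
t 7.6 pin origin rel lug: x 1.2 y -30.9 z 15.2 F tool [-0.23  0.38  1.67] M tool [ 0.06 -0.09 -0.01] TCP mm [527.41  59.66 276.29] aerr [0. 0. 0.]
```

Emit:
servo_tool:
  increments:
    - {"slide": [0,-0.1,1],"dr": [0,0,0],"jaw": 1}
    - {"slide": [0,-0.2,2],"dr": [0,0,0],"jaw": 1}
    - {"slide": [0,-0.3,3],"dr": [0,0,0],"jaw": 1}
    - {"slide": [0,-0.4,4],"dr": [0,0,0],"jaw": 1}
    - {"slide": [0,-0.4,4],"dr": [0,0,0],"jaw": 1}

```text
t: 8.1
tool_pos: [0.527, 0.0596, 0.2722]
orientation: [2.151, 2.287, 0.001]
force: [0.5, -0.0, 0.2]
opening: 0.0136
gripper_force: 60.0
```

```bash
python3 -c "
from h import *
rep()"
```

```text
t 8.1 pin origin rel lug: x 0.9 y -31.0 z 11.2 F tool [-0.04  0.5  -0.23] M tool [-0.03  0.05  0.02] TCP mm [527.05  59.55 272.23] aerr [ 0.  0. -0.]
```

Emit:
servo_tool:
  increments:
    - {"slide": [0,-0.1,1],"dr": [0,0,0],"jaw": 1}
    - {"slide": [0,-0.2,2],"dr": [0,0,0],"jaw": 1}
    - {"slide": [0,-0.3,3],"dr": [0,0,0],"jaw": 1}
    - {"slide": [0,-0.3,4],"dr": [0,0,0],"jaw": 1}
    - {"slide": [0,-0.3,4],"dr": [0,0,0],"jaw": 1}

```text
t: 8.6
tool_pos: [0.5267, 0.0595, 0.2681]
orientation: [2.151, 2.287, 0.001]
force: [0.9, 0.6, -0.1]
opening: 0.0137
gripper_force: 60.0
```

Run:
```python
from h import *
rep()
S=np.load('side0.npz')
o=[]
for n,(x,y,w,h) in(('side',(290,170,75,75)),):
    i,d=read_camera(n);o.append(cv2.resize(i[y:y+h,x:x+w,::-1],None,fx=7,fy=7,interpolation=cv2.INTER_CUBIC))
cv2.imwrite('pics/down.png',o[0])
```

```text
t 8.6 pin origin rel lug: x 0.5 y -31.0 z 7.1 F tool [0.56 0.94 0.09] M tool [-0.1   0.06  0.08] TCP mm [526.73  59.53 268.14] aerr [ 0.  0. -0.]
```

View pics/down.png

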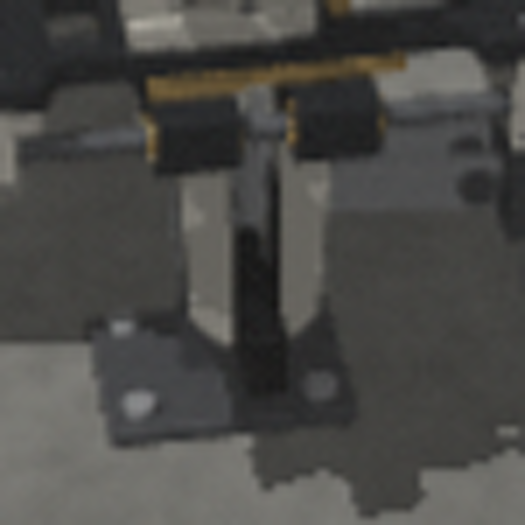

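The side view shows the held handle at about (263,310), between the pads. The clamp arm is visible to the right at about (400,180). I'll use depth to check that the arm came down with the pin.

Run:
```python
from h import *
S=np.load('side0.npz');i,d=read_camera('side');np.set_printoptions(precision=1,suppress=True)
def an(dd):
    q=cloud('side',dd)[175:215,325:375].reshape(-1,3)*1000
    for a,b in((550,562),(565,575),(575,585),(585,595),(595,605)):
        w=q[(q[:,0]>a)&(q[:,0]<b)&(q[:,1]>112)&(q[:,1]<130)&(q[:,2]>60)&(q[:,2]<130)]
        if len(w)>6:print(a,len(w),np.percentile(w[:,2],[3,50,97]))
an(S['d']);print();an(d)
C=cloud('side',d)[195:240,322:336].reshape(-1,3)*1000;g=i[195:240,322:336].reshape(-1,3).max(1)
m=(g<50)&(C[:,1]<70)&(C[:,1]>-40);q=C[m];print('handle',len(q),q.min(0),q.max(0));
t=q[q[:,1]>q[:,1].min()+6]
for a in range(-30,60,8):
    w=q[(q[:,1]>=a)&(q[:,1]<a+8)]
    if len(w):print(a,len(w),w.mean(0),w[:,2].max())
```

```text
550 39 [ 86.4  99.2 106.2]
565 33 [ 81.4  95.8 103.9]
575 32 [ 82.9  92.6 103.1]
585 31 [ 81.7  91.  101.6]
595 31 [81.5 90.9 99.3]

565 31 [ 81.5  91.6 100.4]
575 32 [79.7 89.7 99.6]
585 32 [77.6 89.3 98. ]
595 32 [77.4 86.3 98.5]
handle 144 [520.4  23.2  77.5] [535.5  68.  141.9]
18 22 [526.9  24.8  91.1] 102.50975038256881
26 36 [529.6  28.7  92.2] 101.94627496431636
34 20 [525.6  37.2  96.4] 102.3729491769098
42 16 [528.2  46.7 103.2] 141.89465408093946
50 25 [531.7  53.  112.1] 141.9334049368075
58 22 [531.7  62.6 112. ] 140.5259214077617
```

Emit:
servo_tool:
  increments:
    - {"slide": [0,0,1],"dr": [0,0,0],"jaw": 1}
    - {"slide": [0,-0.1,2],"dr": [0,0,0],"jaw": 1}
    - {"slide": [0,-0.2,3],"dr": [0,0,0],"jaw": 1}
    - {"slide": [0,-0.3,4],"dr": [0,0,0],"jaw": 1}
    - {"slide": [0,-0.4,5],"dr": [0,0,0],"jaw": 1}
    - {"slide": [0,-0.5,6],"dr": [0,0,0],"jaw": 1}
    - {"slide": [0,-0.5,7],"dr": [0,0,0],"jaw": 1}
    - {"slide": [0,-0.5,7],"dr": [0,0,0],"jaw": 1}

```text
t: 9.5
tool_pos: [0.5262, 0.0595, 0.2611]
orientation: [2.151, 2.287, 0.0]
force: [1.3, -0.4, -0.0]
opening: 0.0137
gripper_force: 60.0
```

```bash
python3 -c "
from h import *
rep()"
```

```text
t 9.5 pin origin rel lug: x -0.0 y -31.1 z 0.1 F tool [-0.52  1.26  0.04] M tool [-0.21  0.03  0.06] TCP mm [526.22  59.48 261.12] aerr [ 0.  0. -0.]
```

Emit:
servo_tool:
  increments:
    - {"slide": [0,0.5,0],"dr": [0,0,0],"jaw": 1}
    - {"slide": [0,1,0],"dr": [0,0,0],"jaw": 1}
    - {"slide": [0,1,0],"dr": [0,0,0],"jaw": 1}

```text
t: 9.8
tool_pos: [0.527, 0.0595, 0.261]
orientation: [2.152, 2.287, -0.001]
force: [-1.5, 1.1, 0.2]
opening: 0.0135
gripper_force: 60.0
```

```bash
python3 -c "
from h import *
rep()"
```

```text
t 9.8 pin origin rel lug: x 0.6 y -31.1 z -0.0 F tool [ 1.21 -1.42 -0.19] M tool [ 0.29 -0.04 -0.06] TCP mm [526.99  59.52 261.03] aerr [0. 0. 0.]
```

Emit:
servo_tool:
  increments:
    - {"slide": [0,-0.5,0],"dr": [0,0,0],"jaw": 1}
    - {"slide": [1,-0.5,0],"dr": [0,0,0],"jaw": 1}
    - {"slide": [2,-0.5,0],"dr": [0,0,0],"jaw": 1}
    - {"slide": [3,-0.5,0],"dr": [0,0,0],"jaw": 1}
    - {"slide": [4,-0.5,0],"dr": [0,0,0],"jaw": 1}
    - {"slide": [5,-0.5,0],"dr": [0,0,0],"jaw": 1}
    - {"slide": [5,-0.5,0],"dr": [0,0,0],"jaw": 1}

```text
t: 10.5
tool_pos: [0.5264, 0.0647, 0.2613]
orientation: [2.151, 2.287, 0.001]
force: [-0.4, 0.2, -1.0]
opening: 0.0131
gripper_force: 60.0
```

```bash
python3 -c "
from h import *
rep()"
```

```text
t 10.5 pin origin rel lug: x 0.5 y -25.9 z 0.2 F tool [ 0.19 -0.36  1.01] M tool [ 0.07  0.01 -0.05] TCP mm [526.41  64.68 261.25] aerr [0. 0. 0.]
```

Emit:
servo_tool:
  increments:
    - {"slide": [1,0,0],"dr": [0,0,0],"jaw": 1}
    - {"slide": [2,0,0],"dr": [0,0,0],"jaw": 1}
    - {"slide": [3,0,0],"dr": [0,0,0],"jaw": 1}
    - {"slide": [4,0,0],"dr": [0,0,0],"jaw": 1}
    - {"slide": [5,0,0],"dr": [0,0,0],"jaw": 1}
    - {"slide": [5,0,0],"dr": [0,0,0],"jaw": 1}

```text
t: 11.1
tool_pos: [0.5261, 0.0697, 0.2613]
orientation: [2.151, 2.287, 0.001]
force: [0.2, -0.9, -0.4]
opening: 0.0137
gripper_force: 60.0
```

```bash
python3 -c "
from h import *
rep()"
```

```text
t 11.1 pin origin rel lug: x 0.5 y -20.9 z 0.2 F tool [-0.89  0.18  0.43] M tool [0.1  0.01 0.01] TCP mm [526.11  69.65 261.25] aerr [0. 0. 0.]
```

Emit:
servo_tool:
  increments:
    - {"slide": [1,0,0],"dr": [0,0,0],"jaw": 1}
    - {"slide": [2,0,0],"dr": [0,0,0],"jaw": 1}
    - {"slide": [3,0,0],"dr": [0,0,0],"jaw": 1}
    - {"slide": [4,0,0],"dr": [0,0,0],"jaw": 1}
    - {"slide": [5,0,0],"dr": [0,0,0],"jaw": 1}
    - {"slide": [6,0,0],"dr": [0,0,0],"jaw": 1}
    - {"slide": [6,0,0],"dr": [0,0,0],"jaw": 1}

```text
t: 11.8
tool_pos: [0.5258, 0.0757, 0.2613]
orientation: [2.151, 2.287, 0.001]
force: [0.1, 0.2, 0.2]
opening: 0.0136
gripper_force: 60.0
```

```bash
python3 -c "
from h import *
rep()"
```

```text
t 11.8 pin origin rel lug: x 0.5 y -14.9 z 0.2 F tool [ 0.19  0.08 -0.16] M tool [ 0.1  -0.03  0.  ] TCP mm [525.75  75.65 261.27] aerr [0. 0. 0.]
```

Emit:
servo_tool:
  increments:
    - {"slide": [1,0,0],"dr": [0,0,0],"jaw": 1}
    - {"slide": [2,0,0],"dr": [0,0,0],"jaw": 1}
    - {"slide": [3,0,0],"dr": [0,0,0],"jaw": 1}
    - {"slide": [4,0,0],"dr": [0,0,0],"jaw": 1}
    - {"slide": [5,0,0],"dr": [0,0,0],"jaw": 1}
    - {"slide": [6,0,0],"dr": [0,0,0],"jaw": 1}
    - {"slide": [6,0,0],"dr": [0,0,0],"jaw": 1}

```text
t: 12.5
tool_pos: [0.5254, 0.0816, 0.2613]
orientation: [2.151, 2.287, 0.001]
force: [-0.9, -0.4, 0.1]
opening: 0.0135
gripper_force: 60.0
```

```bash
python3 -c "
from h import *
rep()"
```

```text
t 12.5 pin origin rel lug: x 0.5 y -8.9 z 0.2 F tool [-0.31 -0.91 -0.06] M tool [ 0.13 -0.06 -0.04] TCP mm [525.41  81.63 261.28] aerr [0. 0. 0.]
```

Emit:
servo_tool:
  increments:
    - {"slide": [1,0,0],"dr": [0,0,0],"jaw": 1}
    - {"slide": [2,0,0],"dr": [0,0,0],"jaw": 1}
    - {"slide": [3,0,0],"dr": [0,0,0],"jaw": 1}
    - {"slide": [4,0,0],"dr": [0,0,0],"jaw": 1}
    - {"slide": [5,0,0],"dr": [0,0,0],"jaw": 1}
    - {"slide": [6,0,0],"dr": [0,0,0],"jaw": 1}
    - {"slide": [6,0,0],"dr": [0,0,0],"jaw": 1}

```text
t: 13.2
tool_pos: [0.525, 0.0876, 0.2612]
orientation: [2.151, 2.287, 0.001]
force: [-0.1, -0.1, 0.1]
opening: 0.0135
gripper_force: 60.0
```

```bash
python3 -c "
from h import *
rep()"
```

```text
t 13.2 pin origin rel lug: x 0.5 y -2.9 z 0.2 F tool [-0.13 -0.07 -0.1 ] M tool [ 0.19 -0.16  0.01] TCP mm [525.02  87.63 261.25] aerr [0. 0. 0.]
```

Now I'll creep forward until the handle meets the fork.

Emit:
servo_tool:
  increments:
    - {"slide": [0.7,0,0],"dr": [0,0,0],"jaw": 1}
    - {"slide": [1.4,0,0],"dr": [0,0,0],"jaw": 1}
    - {"slide": [2.1,0,0],"dr": [0,0,0],"jaw": 1}
    - {"slide": [2.8,0,0],"dr": [0,0,0],"jaw": 1}
    - {"slide": [2.8,0,0],"dr": [0,0,0],"jaw": 1}

```text
t: 13.7
tool_pos: [0.5249, 0.0895, 0.2612]
orientation: [2.151, 2.286, -0.002]
force: [-0.6, -7.7, 0.6]
opening: 0.0133
gripper_force: 60.0
```

```bash
python3 -c "
from h import *
rep()"
```

```text
t 13.7 pin origin rel lug: x 0.5 y -1.3 z 0.1 F tool [-7.63 -1.02 -0.6 ] M tool [ 0.18 -1.26  0.02] TCP mm [524.92  89.52 261.23] aerr [ 0.  0. -0.]
```

Emit:
servo_tool:
  increments:
    - {"slide": [-0.6,0,0],"dr": [0,0,0],"jaw": 1}
    - {"slide": [-0.6,0,0],"dr": [0,0,0],"jaw": 0.6}
    - {"slide": [-0.6,0,0],"dr": [0,0,0],"jaw": 0.6}
    - {"slide": [-0.6,0,0],"dr": [0,0,0],"jaw": 0.6}
    - {"slide": [-0.6,0,0],"dr": [0,0,0],"jaw": 0.6}
    - {"slide": [-0.6,0,-10],"dr": [0,0,0],"jaw": 0.6}
    - {"slide": [-0.6,0,-40],"dr": [0,0,0],"jaw": 0.6}
    - {"slide": [-0.6,0,-80],"dr": [0,0,0],"jaw": 0.6}
    - {"slide": [-30,0,-120],"dr": [0,0,0],"jaw": 0.8}
    - {"slide": [-60,0,-140],"dr": [0,0,0],"jaw": 1}
    - {"slide": [-100,0,-140],"dr": [0,0,0],"jaw": 1}
    - {"slide": [-140,0,-140],"dr": [0,0,0],"jaw": 1}
    - {"slide": [-140,0,-140],"dr": [0,0,0],"jaw": 1}
    - {"slide": [-140,0,-140],"dr": [0,0,0],"jaw": 1}
  force: 10

```text
t: 15.1
tool_pos: [0.5331, -0.05, 0.402]
orientation: [2.154, 2.284, 0.001]
force: [-0.7, -0.1, -0.2]
opening: 0.0007
gripper_force: 0.0
```

Run:
```python
from h import *
np.set_printoptions(precision=1,suppress=True,linewidth=200)
s=read_state();print(s['t'],s['tool_pos']*1000,s['opening'],s['force'],s['q'])
o=[]
for n,(x,y,w,h) in(('top',(205,195,100,75)),('side',(285,160,100,75))):
    i,d=read_camera(n);np.savez(f'{n}2.npz',i=i,d=d);o.append(cv2.resize(i[y:y+h,x:x+w,::-1],None,fx=4,fy=4,interpolation=cv2.INTER_CUBIC))
cv2.imwrite('pics/home.png',np.vstack(o))
yaw=np.radians(3.5);ex=np.array([np.cos(yaw),np.sin(yaw),0]);ey=np.array([-np.sin(yaw),np.cos(yaw),0]);O=np.array([.5225,.132,.085])
for a,z in((-77,8),(-13,8),(7,46),(19.5,28),(28,22)):
    for w in(-10.5,10.5):
        p=O+ey*a/1000+ex*w/1000+[0,0,z/1000];print(a,z,w,p*1000,(proj('top',p)-[205,195])[0]*4,(proj('side',p)-[285,160])[0]*4+[0,300])
```

```text
15.1 [533.1 -50.  402. ] 0.0006961154346448363 [-0.7 -0.1 -0.2] [-0.2 -0.   1.7 -0.   1.5 -0.2]
-77 8 -10.5 [516.7  54.5  93. ] [270.7 183.6] [144.7 513.5]
-77 8 10.5 [537.7  55.8  93. ] [266.9 149.2] [180.3 509.8]
-13 8 -10.5 [512.8 118.4  93. ] [162.7 197. ] [128.5 449.8]
-13 8 10.5 [533.8 119.7  93. ] [159.4 162.5] [162.7 446.4]
7 46 -10.5 [511.6 138.3 131. ] [118.  187.7] [122.5 379. ]
7 46 10.5 [532.6 139.6 131. ] [114.7 152.1] [157.1 375.6]
19.5 28 -10.5 [510.8 150.8 113. ] [101.8 196.9] [120.1 392.4]
19.5 28 10.5 [531.8 152.1 113. ] [ 98.6 161.8] [154.  389.1]
28 22 -10.5 [510.3 159.3 107. ] [ 89.1 200.8] [118.3 392.8]
28 22 10.5 [531.3 160.6 107. ] [ 86.  165.9] [151.9 389.5]
```

View pics/home.png

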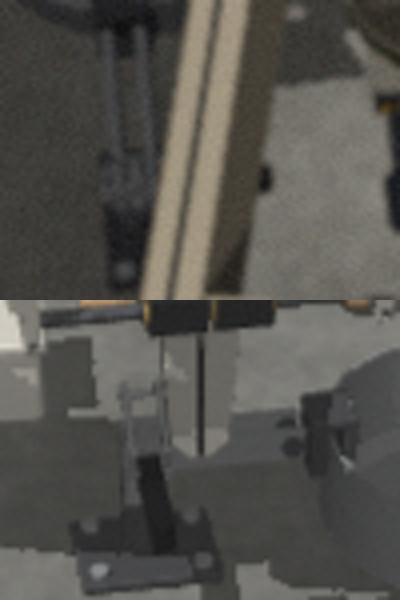

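The side view shows the loop standing open, with its top at (125–160,385). The handle runs from (150,460) to (165,550), close to the prediction for home. I'll plan the loop arc as a rigid rotation about the loop hinge.

```bash
cat >> h.py <<'E'
YAW=np.radians(93.5)
def looppose(phi,c,xs=20,O=(.5225,.1328,.085)):
    d=np.array([np.cos(YAW),np.sin(YAW),0]);v=np.array([xs+21,24+c])/1000
    a=np.cos(phi)*v[0]-np.sin(phi)*v[1];b=np.sin(phi)*v[0]+np.cos(phi)*v[1]
    tip=np.array(O)+d*(a-.021)+np.array([0,0,b]);Rt=toolR(YAW,phi);return tip-Rt[:,2]*.186,Rt
E
python3 - <<'E'
from h import *
np.set_printoptions(precision=4,suppress=True)
print(rel([.5325,-.04,.402],toolR(YAW)))
for phi,c in((.6,40),(.6,8)):
    p,Rt=looppose(phi,c);print(p,rel(p,Rt))
E
```

```text
(array([ 8.6, -0.1, -0.3]), array([0.0018, 0.0008, 0.0004]))
[0.5303 0.0047 0.3145] (array([53.5,  0.3, 87.2]), array([0.0016, 0.6008, 0.0009]))
[0.5292 0.0228 0.2881] (array([ 71.6,   0.3, 113.6]), array([0.0016, 0.6008, 0.0009]))
```

Emit:
servo_tool:
  increments:
    - {"slide": [0,0,0],"dr": [0.0016,0.12,0.0009],"jaw": 0.87}
    - {"slide": [5,0,0],"dr": [0.0016,0.24,0.0009],"jaw": 0.87}
    - {"slide": [10,0,0],"dr": [0.0016,0.36,0.0009],"jaw": 0.87}
    - {"slide": [15,0,10],"dr": [0.0016,0.48,0.0009],"jaw": 0.87}
    - {"slide": [25,0.3,30],"dr": [0.0016,0.6,0.0009],"jaw": 0.87}
    - {"slide": [40,0.3,60],"dr": [0.0016,0.6,0.0009],"jaw": 0.87}
    - {"slide": [53.5,0.3,87],"dr": [0.0016,0.6,0.0009],"jaw": 0.87}
    - {"slide": [60,0.3,97],"dr": [0.0016,0.6,0.0009],"jaw": 0.87}
    - {"slide": [66,0.3,106],"dr": [0.0016,0.6,0.0009],"jaw": 0.87}
    - {"slide": [71.6,0.3,113.6],"dr": [0.0016,0.6,0.0009],"jaw": 0.87}
    - {"slide": [71.6,0.3,113.6],"dr": [0.0016,0.6,0.0009],"jaw": 0.87}
    - {"slide": [71.6,0.3,113.6],"dr": [0.0016,0.6,0.0009],"jaw": 0.87}

```text
t: 16.4
tool_pos: [0.5297, 0.022, 0.2887]
orientation: [-1.816, -1.931, -0.561]
force: [0.2, 0.5, 1.4]
opening: 0.0121
gripper_force: 0.0
```

Run:
```python
from h import *
np.set_printoptions(precision=4,suppress=True)
s=read_state();print(s['t'],s['opening'],s['force'])
for phi,c in((.6,8),(.6,0),(.5,0),(.4,0),(.3,0),(.2,0),(.1,0),(0,0),(0,-1.5)):
    p,Rt=looppose(phi,c);print(phi,c,rel(p,Rt,s))
o=[]
for n,(x,y,w,h) in(('side',(285,150,100,90)),):
    i,d=read_camera(n);o.append(cv2.resize(i[y:y+h,x:x+w,::-1],None,fx=6,fy=6,interpolation=cv2.INTER_CUBIC))
cv2.imwrite('pics/loop1.png',np.vstack(o))
```

```text
16.4 0.012135301861464292 [0.1605 0.4943 1.4214]
0.6 8 (array([ 0.3, -0.4,  0.9]), array([0.001 , 0.0017, 0.0007]))
0.6 0 (array([ 0.3, -0.4,  8.9]), array([0.001 , 0.0017, 0.0007]))
0.5 0 (array([21.1, -0.4, 14.1]), array([ 0.0011, -0.0983,  0.0006]))
0.4 0 (array([41.2, -0.4, 21.2]), array([ 0.0011, -0.1983,  0.0006]))
0.3 0 (array([60.6, -0.4, 30.3]), array([ 0.0011, -0.2983,  0.0005]))
0.2 0 (array([78.9, -0.4, 41.4]), array([ 0.0012, -0.3983,  0.0005]))
0.1 0 (array([96. , -0.4, 54.2]), array([ 0.0012, -0.4983,  0.0004]))
0 0 (array([111.8,  -0.4,  68.6]), array([ 0.0012, -0.5983,  0.0003]))
0 -1.5 (array([111. ,  -0.4,  69.8]), array([ 0.0012, -0.5983,  0.0003]))
```

View pics/loop1.png

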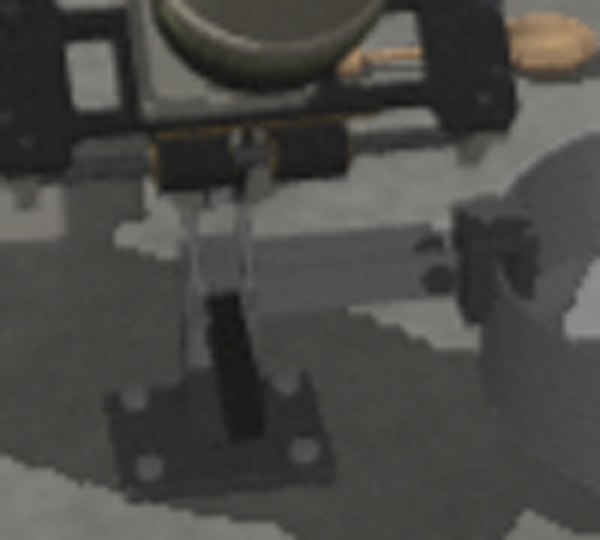

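The fingers are lined up over the two wires, which sit at crop columns 195 and 245, with the handle below at (235,365). I'll start the arc.

Emit:
servo_tool:
  increments:
    - {"slide": [0.3,-0.4,4],"dr": [0.001,0,0],"jaw": 0.87}
    - {"slide": [0.3,-0.4,7],"dr": [0.001,0,0],"jaw": 0.87}
    - {"slide": [0.3,-0.4,8.9],"dr": [0.001,0,0],"jaw": 0.87}
    - {"slide": [5.4,-0.4,10],"dr": [0.001,-0.025,0],"jaw": 0.87}
    - {"slide": [10.6,-0.4,11.3],"dr": [0.001,-0.049,0],"jaw": 0.87}
    - {"slide": [15.9,-0.4,12.7],"dr": [0.001,-0.074,0],"jaw": 0.87}
    - {"slide": [21.1,-0.4,14.1],"dr": [0.001,-0.098,0],"jaw": 0.87}
    - {"slide": [21.1,-0.4,14.1],"dr": [0.001,-0.098,0],"jaw": 0.87}

```text
t: 17.25
tool_pos: [0.5274, 0.0484, 0.2887]
orientation: [-1.875, -1.996, -0.478]
force: [0.5, -0.9, 0.4]
opening: 0.0121
gripper_force: 0.1
```

```bash
cat > lp.py <<'E'
from h import *
np.set_printoptions(precision=4,suppress=True)
s=read_state();Rt=R.from_rotvec(s['orientation']).as_matrix();print(s['t'],s['opening'],'Ft',Rt.T@s['force'],'Mt',Rt.T@s['wrist_torque'])
for phi,c in((.5,0),(.4,0),(.3,0),(.2,0),(.1,0),(0,0),(0,-1.5),(-.04,0)):
    p,Rr=looppose(phi,c);print(phi,c,rel(p,Rr,s))
E
python3 lp.py
```

```text
17.25 0.012119970505599282 Ft [-0.605   0.4871 -0.8198] Mt [-0.0014 -0.2631  0.0391]
0.5 0 (array([-0.9,  0.3, -0.7]), array([-0.0005,  0.0008,  0.0015]))
0.4 0 (array([19.9,  0.3,  4.4]), array([-0.0005, -0.0992,  0.0016]))
0.3 0 (array([40. ,  0.3, 11.6]), array([-0.0004, -0.1992,  0.0016]))
0.2 0 (array([59.4,  0.4, 20.7]), array([-0.0003, -0.2992,  0.0016]))
0.1 0 (array([77.7,  0.4, 31.7]), array([-0.0002, -0.3992,  0.0016]))
0 0 (array([94.8,  0.4, 44.6]), array([-0.0002, -0.4992,  0.0016]))
0 -1.5 (array([94.1,  0.4, 45.9]), array([-0.0002, -0.4992,  0.0016]))
-0.04 0 (array([101.3,   0.4,  50.1]), array([-0.0001, -0.5392,  0.0016]))
```

Emit:
servo_tool:
  increments:
    - {"slide": [5,0.3,0.6],"dr": [0,-0.025,0],"jaw": 0.87}
    - {"slide": [10,0.3,2],"dr": [0,-0.05,0],"jaw": 0.87}
    - {"slide": [15,0.3,3.2],"dr": [0,-0.075,0],"jaw": 0.87}
    - {"slide": [19.9,0.3,4.4],"dr": [0,-0.099,0],"jaw": 0.87}
    - {"slide": [25,0.3,6.1],"dr": [0,-0.125,0],"jaw": 0.87}
    - {"slide": [30,0.3,7.8],"dr": [0,-0.149,0],"jaw": 0.87}
    - {"slide": [35,0.3,9.6],"dr": [0,-0.174,0],"jaw": 0.87}
    - {"slide": [40,0.3,11.6],"dr": [0,-0.199,0],"jaw": 0.87}
    - {"slide": [45,0.3,13.8],"dr": [0,-0.225,0],"jaw": 0.87}
    - {"slide": [50,0.3,16],"dr": [0,-0.249,0],"jaw": 0.87}
    - {"slide": [54.7,0.3,18.3],"dr": [0,-0.274,0],"jaw": 0.87}
    - {"slide": [59.4,0.4,20.7],"dr": [0,-0.299,0],"jaw": 0.87}
    - {"slide": [59.4,0.4,20.7],"dr": [0,-0.299,0],"jaw": 0.87}

```text
t: 18.55
tool_pos: [0.5238, 0.1101, 0.2983]
orientation: [-2.046, -2.178, -0.204]
force: [1.0, -1.3, -0.1]
opening: 0.0123
gripper_force: 0.3
```

```bash
python3 lp.py
```

```text
18.55 0.012317047160967766 Ft [-1.3768  0.8928 -0.2228] Mt [ 0.0182 -0.1735 -0.0134]
0.5 0 (array([-63.5,  -0. ,  -3.4]), array([-0.0014,  0.2997,  0.0008]))
0.4 0 (array([-42.2,  -0. ,  -4.6]), array([-0.0014,  0.1997,  0.0009]))
0.3 0 (array([-20.8,   0. ,  -3.7]), array([-0.0013,  0.0997,  0.001 ]))
0.2 0 (array([ 0.4,  0. , -0.6]), array([-0.0013, -0.0003,  0.001 ]))
0.1 0 (array([21.1,  0.1,  4.5]), array([-0.0012, -0.1003,  0.0011]))
0 0 (array([41.3,  0.1, 11.7]), array([-0.0012, -0.2003,  0.0011]))
0 -1.5 (array([41. ,  0.1, 13.2]), array([-0.0012, -0.2003,  0.0011]))
-0.04 0 (array([49.1,  0.1, 15.2]), array([-0.0012, -0.2403,  0.0012]))
```

Emit:
servo_tool:
  increments:
    - {"slide": [5.5,0,0.5],"dr": [0,-0.025,0],"jaw": 0.87}
    - {"slide": [10.8,0,1.7],"dr": [0,-0.05,0],"jaw": 0.87}
    - {"slide": [16,0,3.1],"dr": [0,-0.075,0],"jaw": 0.87}
    - {"slide": [21.1,0,4.6],"dr": [0,-0.1,0],"jaw": 0.87}
    - {"slide": [26.2,0,6.3],"dr": [0,-0.125,0],"jaw": 0.87}
    - {"slide": [31.3,0,8],"dr": [0,-0.15,0],"jaw": 0.87}
    - {"slide": [36.4,0,10],"dr": [0,-0.175,0],"jaw": 0.87}
    - {"slide": [41.3,0,11.9],"dr": [0,-0.2,0],"jaw": 0.87}
    - {"slide": [41.2,0,12.5],"dr": [0,-0.2,0],"jaw": 0.87}
    - {"slide": [41.2,0,12.5],"dr": [0,-0.2,0],"jaw": 0.87}

```text
t: 19.55
tool_pos: [0.5214, 0.1526, 0.2946]
orientation: [-2.15, -2.288, -0.002]
force: [0.4, 1.5, 4.2]
opening: 0.012
gripper_force: 1.9
```

```bash
python3 lp.py
```

```text
19.55 0.011979160403300467 Ft [ 1.4849  0.4841 -4.1645] Mt [ 0.0576  0.2723 -0.0408]
0.5 0 (array([-105.5,   -0.2,    5.4]), array([-0.0008,  0.4976,  0.0008]))
0.4 0 (array([-84.8,  -0.2,  -0. ]), array([-0.0007,  0.3976,  0.0008]))
0.3 0 (array([-63.7,  -0.2,  -3.3]), array([-0.0007,  0.2976,  0.0009]))
0.2 0 (array([-42.4,  -0.2,  -4.5]), array([-0.0006,  0.1976,  0.0009]))
0.1 0 (array([-21. ,  -0.1,  -3.5]), array([-0.0006,  0.0976,  0.0009]))
0 0 (array([ 0.2, -0.1, -0.4]), array([-0.0005, -0.0024,  0.001 ]))
0 -1.5 (array([ 0.2, -0.1,  1.1]), array([-0.0005, -0.0024,  0.001 ]))
-0.04 0 (array([ 8.5, -0.1,  1.4]), array([-0.0005, -0.0424,  0.001 ]))
```

Emit:
servo_tool:
  increments:
    - {"slide": [0,0,0.7],"dr": [0,0,0],"jaw": 0.87}
    - {"slide": [0,0,1.4],"dr": [0,0,0],"jaw": 0.87}
    - {"slide": [0,0,2],"dr": [0,0,0],"jaw": 0.87}
    - {"slide": [0,0,2],"dr": [0,0,0],"jaw": 0.87}

```text
t: 19.95
tool_pos: [0.5217, 0.1525, 0.2936]
orientation: [-2.151, -2.286, -0.005]
force: [-0.8, 5.0, 8.5]
opening: 0.0126
gripper_force: 4.3
```

```bash
python3 lp.py|head -1; python3 -c "
from h import *
print(read_state()['tool_pos'])"
```

```text
19.95 0.012610020551412986 Ft [ 5.0359 -0.5237 -8.4631] Mt [0.4161 0.9632 0.0453]
[0.52172292 0.15253262 0.29362439]
```

Emit:
servo_tool:
  increments:
    - {"slide": [0,0,0],"dr": [0,0,0],"jaw": 0.87}
    - {"slide": [0,0,-10],"dr": [0,0,0],"jaw": 0.87}
    - {"slide": [0,0,-40],"dr": [0,0,0],"jaw": 0.87}
    - {"slide": [0,0,-80],"dr": [0,0,0],"jaw": 0.87}
    - {"slide": [-50,0,-110],"dr": [0,0,0],"jaw": 0.87}
    - {"slide": [-100,-10,-130],"dr": [0,0,0],"jaw": 0.87}
    - {"slide": [-150,-20,-130],"dr": [0,0,0],"jaw": 0.87}
    - {"slide": [-200,-40,-130],"dr": [0,0,0],"jaw": 0.87}
    - {"slide": [-250,-60,-130],"dr": [0,0,0],"jaw": 0.87}
    - {"slide": [-300,-80,-130],"dr": [0,0,0],"jaw": 0.87}
    - {"slide": [-300,-80,-130],"dr": [0,0,0],"jaw": 0.87}
    - {"slide": [-300,-80,-130],"dr": [0,0,0],"jaw": 0.87}

```text
t: 21.15
tool_pos: [0.4586, -0.1556, 0.4219]
orientation: [-2.157, -2.281, 0.001]
force: [-1.4, 0.8, -0.7]
opening: 0.0124
gripper_force: 0.0
```

Run:
```python
from h import *
np.set_printoptions(precision=1,suppress=True,linewidth=200)
s=read_state();print(s['t'],s['tool_pos']*1000,s['force'])
o=[]
for n,(x,y,w,h) in(('top',(205,205,80,60)),('side',(290,165,80,60))):
    i,d=read_camera(n);np.savez(f'{n}3.npz',i=i,d=d);o.append(cv2.resize(i[y:y+h,x:x+w,::-1],None,fx=5,fy=5,interpolation=cv2.INTER_CUBIC))
cv2.imwrite('pics/final.png',np.hstack(o))
yaw=np.radians(3.5);ex=np.array([np.cos(yaw),np.sin(yaw),0]);ey=np.array([-np.sin(yaw),np.cos(yaw),0]);O=np.array([.5225,.1328,.085])
for nm,a,z in(('handle back',-77,8),('handle front',-13,8),('open corner',7,46),('shut corner',28,22),('shut rear',-15,22)):
    p=O+ey*a/1000+[0,0,z/1000];print(nm,(proj('top',p)-[205,205])[0]*5,(proj('side',p)-[290,165])[0]*5+[400,0])
for n in('top','side'):
    q=cloud(n,np.load(n+'3.npz')['d']).reshape(-1,3)-O;q=np.c_[q@ey,q@ex,q[:,2]]*1000
    m=(abs(q[:,1])<16)&(q[:,0]>-85)&(q[:,0]<40)&(q[:,2]>-5)&(q[:,2]<60);q=q[m]
    for a in range(-85,40,5):
        w=q[(q[:,0]>=a)&(q[:,0]<a+5)]
        if len(w):print(n,a,len(w),w[:,2].max(), end=' | ')
    print()
```

```text
21.15 [ 458.6 -155.6  421.9] [-1.4  0.8 -0.7]
handle back [334.3 158.1] [578.  238.5]
handle front [199.6 174.8] [556.8 159.1]
open corner [143.7 162.4] [549.6  70.7]
shut corner [107.7 179.2] [543.8  88.1]
shut rear [199.4 167.8] [557.2 137.8]
top -80 7 2.3388393224691857 | top -75 12 1.7304414959543184 | top -70 12 2.5589387011074605 | top -65 13 4.78342676156604 | top -60 14 5.458411588540921 | top -55 12 5.530827380242783 | top -50 15 9.497393373903332 | top -45 14 5.818281038680192 | top -40 12 8.428361859204896 | top -35 12 8.2095168356478 | top -30 16 8.576048427852145 | top -25 29 20.524245263486645 | top -20 21 23.467005196125143 | top -15 28 25.00356604545505 | top -10 22 24.745892146730718 | top -5 31 25.666580199034033 | top 0 25 25.278333657813292 | top 5 27 26.716141592069658 | top 10 22 26.969604427054538 | top 15 17 24.737953240644497 | top 20 12 28.25713871317802 | top 25 14 28.067117516448135 | 
side -85 1 1.0672795116892093 | side -80 13 2.7951053112418163 | side -75 8 2.6207746005951216 | side -70 10 2.821233131254666 | side -65 9 3.3193080606552656 | side -60 10 5.168534362143373 | side -55 8 4.945384724807863 | side -50 8 5.411811876805839 | side -45 10 5.586801160130273 | side -40 10 5.122239475552695 | side -35 8 5.414984103128489 | side -30 13 7.602342449466532 | side -25 40 22.89083151992663 | side -20 19 24.772146191312615 | side -15 43 22.99939415447179 | side -10 13 25.42277473152493 | side -5 14 25.50101979685651 | side 0 5 25.937925494427528 | side 5 4 23.633863512003348 | side 10 4 13.726826972686485 | side 20 1 7.972647941762681 | side 25 1 9.867080879859325 |
```

View pics/final.png

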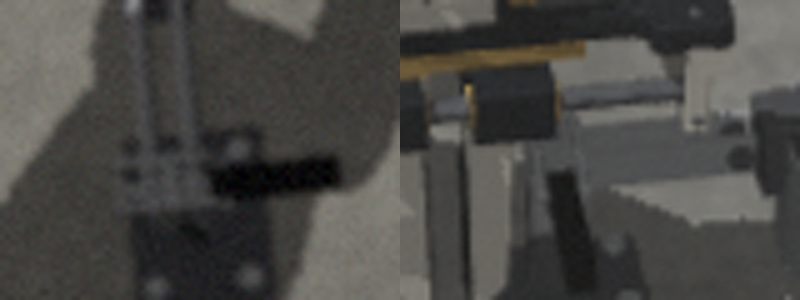

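The loop lies parallel to the handle's top, so it is shut in the pin frame. The pin sags slightly in its clearance. I'll compare the handle's position before and after the loop press to see whether the pin backed out.

Run:
```python
from h import *
np.set_printoptions(precision=1,suppress=True,linewidth=200)
yaw=np.radians(3.5);ex=np.array([np.cos(yaw),np.sin(yaw),0]);ey=np.array([-np.sin(yaw),np.cos(yaw),0]);O=np.array([.5225,.1328,.085])
for f in('side2','side3','top3'):
    D=np.load(f+'.npz');n=f[:-1];g=D['i'].max(2)
    q=cloud(n,D['d'])-O;q=np.stack([q@ey,q@ex,q[...,2]],-1)*1000
    m=(g<48)&(abs(q[...,1])<12)&(q[...,0]>-90)&(q[...,0]<-5)&(q[...,2]>-25)&(q[...,2]<20)
    nn,l,st,c=cv2.connectedComponentsWithStats(m.astype(np.uint8));k=1+st[1:,4].argmax();w=q[l==k]
    v,u=np.nonzero(l==k)
    print(f,st[k],'axial',np.percentile(w[:,0],[0,3,50,97,100]),'lat',w[:,1].mean())
    b=w[w[:,0]<w[:,0].min()+7];print(' end face',len(b),'axial med',np.median(b[:,0]),'z',b[:,2].min(),b[:,2].max(),'bottom row px',v.max(),'top row',v.min(),'u',u.min(),u.max())
    t=[(a,w[(w[:,0]>=a)&(w[:,0]<a+6)][:,2].max().round(1)) for a in range(-78,-12,6) if ((w[:,0]>=a)&(w[:,0]<a+6)).any()];print(' top',t)
    for r in range(v.min(),v.max()+1):
        if n=='side':print(r,int(D['i'][r,u[v==r]].mean()),end=' ')
    print()
```

```text
side2 [319 199  10  24 153] axial [-82.5 -80.  -59.6 -21.4 -18.3] lat -1.431159880132269
 end face 40 axial med -77.56733959431936 z -19.852615471951758 3.82466635868349 bottom row px 222 top row 199 u 319 328
 top [(-78, np.float64(4.6)), (-72, np.float64(5.0)), (-66, np.float64(2.6)), (-60, np.float64(5.1)), (-54, np.float64(5.3)), (-48, np.float64(7.4)), (-42, np.float64(6.6)), (-36, np.float64(7.3)), (-30, np.float64(9.5)), (-24, np.float64(7.9))]
199 38 200 31 201 30 202 30 203 32 204 29 205 32 206 33 207 34 208 35 209 33 210 36 211 34 212 34 213 34 214 34 215 35 216 33 217 31 218 30 219 31 220 30 221 30 222 32 
side3 [319 199  10  25 151] axial [-81.6 -79.9 -60.6 -21.9 -17.5] lat -1.2028423088914826
 end face 50 axial med -77.57266350582817 z -22.2811309891717 2.7951053112418163 bottom row px 223 top row 199 u 319 328
 top [(-78, np.float64(2.8)), (-72, np.float64(2.8)), (-66, np.float64(3.3)), (-60, np.float64(5.2)), (-54, np.float64(4.9)), (-48, np.float64(5.6)), (-42, np.float64(4.8)), (-36, np.float64(5.4)), (-30, np.float64(7.6)), (-24, np.float64(5.9)), (-18, np.float64(4.3))]
199 41 200 30 201 27 202 27 203 31 204 29 205 28 206 27 207 30 208 29 209 27 210 29 211 29 212 28 213 28 214 29 215 27 216 29 217 27 218 29 219 27 220 27 221 27 222 29 223 32 
top3 [245 236  29  10 193] axial [-78.6 -76.2 -45.5 -16.4 -12.1] lat -3.11665995753698
 end face 18 axial med -75.15818869695887 z -9.336471441933961 2.3388393224691857 bottom row px 245 top row 236 u 245 273
 top [(-78, np.float64(2.3)), (-72, np.float64(2.6)), (-66, np.float64(4.8)), (-60, np.float64(5.5)), (-54, np.float64(5.5)), (-48, np.float64(9.5)), (-42, np.float64(8.4)), (-36, np.float64(8.2)), (-30, np.float64(8.6)), (-24, np.float64(11.2)), (-18, np.float64(9.2))]
```

Run:
```python
from h import *
yaw=np.radians(3.5);ex=np.array([np.cos(yaw),np.sin(yaw),0]);ey=np.array([-np.sin(yaw),np.cos(yaw),0]);O=np.array([.5225,.1328,.085])
F=[read_camera('top') for _ in range(12)];d=np.median([f[1] for f in F],0)
q=cloud('top',d).reshape(-1,3)-O;q=np.c_[q@ey,q@ex,q[:,2]]*1000
def fit(m,nm):
    w=q[m]
    for _ in range(5):
        c=np.polyfit(w[:,0],w[:,2],1);e=w[:,2]-np.polyval(c,w[:,0]);w=w[abs(e)<max(1.5*e.std(),.8)]
    print(nm,len(w),'slope %.3f'%c[0],'z at 0 %.1f'%c[1],'std %.2f'%e.std(),'range',w[:,0].min().round(1),w[:,0].max().round(1))
fit((abs(q[:,1]+1)<6)&(q[:,0]>-74)&(q[:,0]<-28)&(q[:,2]>-3)&(q[:,2]<14),'handle top')
for s in(-1,1):fit((abs(q[:,1]+1-s*10.5)<5)&(q[:,0]>-14)&(q[:,0]<29)&(q[:,2]>18.5)&(q[:,2]<36),'wire %d'%s)
```

```text
handle top 69 slope 0.110 z at 0 7.9 std 0.44 range -73.5 -28.8
wire -1 23 slope 0.087 z at 0 22.2 std 0.51 range -13.9 25.3
wire 1 22 slope 0.071 z at 0 23.4 std 0.42 range -13.6 25.5
```

```bash
python3 -c "
from plant import *
print(close_job())"
```

```text
the job is handed in; nothing more can be done
None
```

The pin went through the clamp until the handle met the fork, its loop is pressed fully shut, and I handed the job in at about 22 s with the robot clear; the released handle sags about 0.1 rad in the hole clearance, and nothing came back on how it was judged.

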